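Make up one bag's weight of biscuit packs on the tipping tray

ROBOT

A 6-joint arm with a two-finger parallel gripper is mounted at the origin on a cart in front of the work surface, level with it; the furniture and walls round the work are solid. World frame = base frame: x ahead of the robot, y to its left, z up, the work surface at z = 0. Lengths are in m, angles in rad, forces in N, time in s.
With the tool pointing down it reaches from about 0.35 to 0.975 m from the base axis. Payload 4.9 kg.
Tool frame: the origin (TCP) lies midway between the tips of the shut fingers; the grasp point (between the pads) lies 19 mm behind it; z points along the fingers, y is the line along which they close (so a half turn about z gives the same grasp; the last joint's range is limited). The gripper opens to 85 mm and grips with 20 to 120 N. Pads are 22 mm wide; open, the fingers measure 114 mm over their backs; the gripper's body (76 mm by 85 mm) begins 54 mm behind the grasp point. The pads swing forward as they close: fully open they stand 13 mm farther back than shut.
Start: joints at [-1.295, 0.053, 1.613, -0, 1.476, -0.119], TCP at [0.24, -0.577, 0.231] pointing down, gripper open.
Joint ranges: [-3.01, 3.01], [-1.01, 2.22], [0.06, 2.58], [-1.02, 4.17], [0.09, 2.62], [-3.14, 3.14]. Speed limits (rad/s): [2.57, 2.57, 3.14, 3.14, 3.14, 3.14].

INTERFACE

Orientations are given as a rotation vector (axis times angle).
In Python, from station import ctrl, optics, job gives the robot as it stands.
- The arm moves only by the shell command python3 -m jog 'ROWS' [OPENING] [FORCE]. ROWS is JSON, a list of rows, each a list of 2 entries, a list of its own where there are three numbers: the shift along the tool's x, y, z in m, then the turn, a rotation vector about the tool's x, y, z in rad. A call has 1 to 5 rows; each row is the pose to reach, as a shift and turn from the pose commanded when the call began, along the tool's axes at that moment; what a row does not reach only later rows make up. A row lasts 1/10 s, in which the tool goes at most 50 mm and 8.59 degrees, less where a joint would pass 70% of its speed; a pose out of reach is approached as far as the arm can. A call with a gripper value outside its range is refused whole. OPENING is the opening, from 0 (shut) to 1 (fully open), set as the call begins (- or left out, the last holds). The fingers move at their own pace and stop on an object; FORCE is the grip in N (left out, the last holds). Time passes only in rows, so rows that repeat a pose let the fingers close. It gives the time, the measured TCP pose, the force, the opening and the grip force at its end, in the units of the state.
- ctrl.get_obs(): the state, without advancing time (a new reading comes with each control period).
- optics.get_image(name): name is "scene" or "side" or "wrist"; returns a dict with "image" (400x640x3 uint8, blue, green, red), "fx", "fy", "cx", "cy" (pixels), "rvec" (rotation vector, rad) and "tvec" (3), from world to camera coordinates, as OpenCV has them; the wrist camera has in their place "mount" (4x4, takes a point from camera to tool coordinates, whose origin is the TCP and whose axes are the flange's). Camera axes: x right, y down, z forward; pixel columns grow to the right and rows downward; lengths in m; the calibration is good to about 2 mm. A picture is of the moment at which its call begins: read the wrist's pose just before it. There is no depth.
- job.finish_job(): hands the job in; it is judged then, once.
The state is a dict: "t": time; "q": joint angles; "dq": joint speeds; "effort": joint torques, N m; "tool_pos": TCP position; "tool_rot": TCP orientation; "contact_force": force on the tool from outside, world axes, zero at the start; "wrist_torque": the same for the moment, N m; "opening": finger opening in m; "grip_force": force on a finger pad.
Only numpy, scipy, OpenCV 4.12 (cv2) and the standard library are available. Lean on these libraries where they do the work, as an engineer would, in place of code of your own. Each camera call takes 0.05 s, during which the arm holds its last target. There are 200 camera calls.

TASK

Make up one bag's weight on the tipper: lay the wrapped biscuit packs one at a time flat on its leaned-back tray, lengthwise along it, centred and back by the fence, stacked on one another, letting go each time and watching until the tray is still. When there is weight enough, the tray tips by itself and slides the batch down into the catch chute: then add no more, and leave any pack that was not needed lying where it is. Set the packs down gently rather than dropping them, do not push the tray or put a pack into the chute by hand, and leave the other things on the table alone.

Things in the scene. Friction and masses are not known exactly. Their poses are not given: they have to be found in the camera images.
- tray (a joint): angle of the tray on its cross axle, rad. 0: at rest, leaning back 28 degrees with the open front end up, held by a brass counterweight. 0.98: tipped right over, front 28 degrees down. It swings back to 0 by itself when empty. At rest about 2 N pressed on its middle tips it. Under enough weight it starts at once and is over within 1.5 s; otherwise it stays at, or within 2 s comes back to, 0
- tray_mark (a point): point on the upper face of the tray's slippery steel floor where a pack's middle belongs: centre line, 50 mm before the back fence's foot. x: along the floor to the open front; y: across; z: square to the floor. Fence 43 mm high, flared back 14 degrees: set packs down 5 to 10 mm clear of it. Floor 112 mm long, 104 wide, but 50 wide from 25 mm behind to 31 mm before this point, for the fingers
- pan_mark (a point): point on the floor of the fixed steel catch chute, where the middle of a batch comes to rest, 51 mm uphill of the padded end wall. x: down the slope (28 degrees, the way the packs travel); y: across; z: square to the floor. Chute 215 mm long, 108 mm wide inside, side walls 38 mm and end wall 47 mm high; its upper end lies under the tray's front when that is down
- pack_a_center (a point): middle of a cello-wrapped brown biscuit slab, 100 mm (x) by 68 mm (y) by 11 mm (z), lying flat on the table at the start; grasp across the 68 mm. Hand-made: packs weigh 70 to 110 g, each another weight. One pack never tips the tray, two may or may not, three always do
- pack_b_center (a point): middle of the second such pack: 100 mm (x) by 68 mm (y) by 11 mm (z), its weight unknown
- pack_c_center (a point): middle of the third such pack: 100 mm (x) by 68 mm (y) by 11 mm (z), its weight unknown
- tag_stack: bystander: banded stack of cream card tags with a red band, 88 by 57 by 17 mm, on the table to the right of the packs; origin at the centre of its underside. Leave alone
- tape_measure: bystander: yellow tape measure, 32 by 69 by 58 mm; origin under its centre. Leave alone
- small_tin: bystander: red tin with gold lid, 66 mm across, 57 mm high, left of the tipper; origin under its centre. Leave alone
- tipper: the fixed tipper: blue frame with steel tray and chute, 385 mm long, 136 mm wide; origin on the table straight under the axle, which is 170 mm up, between blue cheek plates 130 mm apart. x: the way the packs travel; z: up. Axle: 56 mm behind and 6 mm above tray_mark along the tray's own axes. At rest the tray's front end stands 220 mm above the table
Not all that is in view belongs to the job. What is shaped like the part that bears pack_c_center but yellow is not meant.

How it is judged:
On the way, in this order (a step that is already met when the one before it is completed fails the run):
1. a first pack lies flat on the tray, let go, and the tray stays leaned back (value of joint tray below 0.1 rad and (((x of pack_a_center in the frame of tray_mark between -0.02 and 0.03 m and y of pack_a_center in the frame of tray_mark between -0.025 and 0.025 m and z of pack_a_center in the frame of tray_mark between 0 and 0.05 m) and contact force between the fingers and pack_a below 0.05 N and linear speed of pack_a below 0.03 m/s and angle between the z axis of pack_a_center and the z axis of tray_mark, either way round below 0.12 rad) or ((x of pack_b_center in the frame of tray_mark between -0.02 and 0.03 m and y of pack_b_center in the frame of tray_mark between -0.025 and 0.025 m and z of pack_b_center in the frame of tray_mark between 0 and 0.05 m) and contact force between the fingers and pack_b below 0.05 N and linear speed of pack_b below 0.03 m/s and angle between the z axis of pack_b_center and the z axis of tray_mark, either way round below 0.12 rad) or ((x of pack_c_center in the frame of tray_mark between -0.02 and 0.03 m and y of pack_c_center in the frame of tray_mark between -0.025 and 0.025 m and z of pack_c_center in the frame of tray_mark between 0 and 0.05 m) and contact force between the fingers and pack_c below 0.05 N and linear speed of pack_c below 0.03 m/s and angle between the z axis of pack_c_center and the z axis of tray_mark, either way round below 0.12 rad))), for 0.2 s.
2. with two or three packs on it and no hand on it or them, the tray tips right over (value of joint tray above 0.85 rad and contact force between the fingers and tipper below 0.1 N and contact force between the fingers and pack_a below 0.1 N and contact force between the fingers and pack_b below 0.1 N and contact force between the fingers and pack_c below 0.1 N and (((x of pack_a_center in the frame of pan_mark between -0.28 and 0.03 m and y of pack_a_center in the frame of pan_mark between -0.045 and 0.045 m and z of pack_a_center in the frame of pan_mark between -0.01 and 0.08 m) and (x of pack_b_center in the frame of pan_mark between -0.28 and 0.03 m and y of pack_b_center in the frame of pan_mark between -0.045 and 0.045 m and z of pack_b_center in the frame of pan_mark between -0.01 and 0.08 m)) or ((x of pack_a_center in the frame of pan_mark between -0.28 and 0.03 m and y of pack_a_center in the frame of pan_mark between -0.045 and 0.045 m and z of pack_a_center in the frame of pan_mark between -0.01 and 0.08 m) and (x of pack_c_center in the frame of pan_mark between -0.28 and 0.03 m and y of pack_c_center in the frame of pan_mark between -0.045 and 0.045 m and z of pack_c_center in the frame of pan_mark between -0.01 and 0.08 m)) or ((x of pack_b_center in the frame of pan_mark between -0.28 and 0.03 m and y of pack_b_center in the frame of pan_mark between -0.045 and 0.045 m and z of pack_b_center in the frame of pan_mark between -0.01 and 0.08 m) and (x of pack_c_center in the frame of pan_mark between -0.28 and 0.03 m and y of pack_c_center in the frame of pan_mark between -0.045 and 0.045 m and z of pack_c_center in the frame of pan_mark between -0.01 and 0.08 m)))), for 0.04 s.
At the end, for the whole second after the job is handed in: The two or three packs that tipped the tray lie at rest in the catch chute (middles from 80 mm uphill to 30 mm downhill of pan_mark, within 35 mm of its centre line), any pack not needed lies within 15 mm of its start, and the tray is back at rest (under 0.08 rad) (value of joint tray below 0.08 rad and (((x of pack_a_center in the frame of pan_mark between -0.08 and 0.03 m and y of pack_a_center in the frame of pan_mark between -0.035 and 0.035 m and z of pack_a_center in the frame of pan_mark between 0 and 0.05 m) and (x of pack_b_center in the frame of pan_mark between -0.08 and 0.03 m and y of pack_b_center in the frame of pan_mark between -0.035 and 0.035 m and z of pack_b_center in the frame of pan_mark between 0 and 0.05 m)) or ((x of pack_a_center in the frame of pan_mark between -0.08 and 0.03 m and y of pack_a_center in the frame of pan_mark between -0.035 and 0.035 m and z of pack_a_center in the frame of pan_mark between 0 and 0.05 m) and (x of pack_c_center in the frame of pan_mark between -0.08 and 0.03 m and y of pack_c_center in the frame of pan_mark between -0.035 and 0.035 m and z of pack_c_center in the frame of pan_mark between 0 and 0.05 m)) or ((x of pack_b_center in the frame of pan_mark between -0.08 and 0.03 m and y of pack_b_center in the frame of pan_mark between -0.035 and 0.035 m and z of pack_b_center in the frame of pan_mark between 0 and 0.05 m) and (x of pack_c_center in the frame of pan_mark between -0.08 and 0.03 m and y of pack_c_center in the frame of pan_mark between -0.035 and 0.035 m and z of pack_c_center in the frame of pan_mark between 0 and 0.05 m))) and (((x of pack_a_center in the frame of pan_mark between -0.08 and 0.03 m and y of pack_a_center in the frame of pan_mark between -0.035 and 0.035 m and z of pack_a_center in the frame of pan_mark between 0 and 0.05 m) and linear speed of pack_a below 0.02 m/s) or distance of pack_a_center from where it was at the start of the episode below 0.015 m) and (((x of pack_b_center in the frame of pan_mark between -0.08 and 0.03 m and y of pack_b_center in the frame of pan_mark between -0.035 and 0.035 m and z of pack_b_center in the frame of pan_mark between 0 and 0.05 m) and linear speed of pack_b below 0.02 m/s) or distance of pack_b_center from where it was at the start of the episode below 0.015 m) and (((x of pack_c_center in the frame of pan_mark between -0.08 and 0.03 m and y of pack_c_center in the frame of pan_mark between -0.035 and 0.035 m and z of pack_c_center in the frame of pan_mark between 0 and 0.05 m) and linear speed of pack_c below 0.02 m/s) or distance of pack_c_center from where it was at the start of the episode below 0.015 m)); the robot touches nothing.
It fails at once if the tray is tipped by hand (value of joint tray above 0.2 rad and contact force between the fingers and tipper above 1 N).
It fails at once if the tray is pressed over with a pack still in the grip (value of joint tray above 0.25 rad and (((x of pack_a_center in the frame of tray_mark between -0.02 and 0.03 m and y of pack_a_center in the frame of tray_mark between -0.025 and 0.025 m and z of pack_a_center in the frame of tray_mark between 0 and 0.05 m) and contact force between the fingers and pack_a above 3 N) or ((x of pack_b_center in the frame of tray_mark between -0.02 and 0.03 m and y of pack_b_center in the frame of tray_mark between -0.025 and 0.025 m and z of pack_b_center in the frame of tray_mark between 0 and 0.05 m) and contact force between the fingers and pack_b above 3 N) or ((x of pack_c_center in the frame of tray_mark between -0.02 and 0.03 m and y of pack_c_center in the frame of tray_mark between -0.025 and 0.025 m and z of pack_c_center in the frame of tray_mark between 0 and 0.05 m) and contact force between the fingers and pack_c above 3 N))).
It fails at once if a pack is dropped or flopped onto the tray (more than about 15 mm) (value of joint tray below 0.06 rad and (((x of pack_a_center in the frame of tray_mark between -0.02 and 0.03 m and y of pack_a_center in the frame of tray_mark between -0.025 and 0.025 m and z of pack_a_center in the frame of tray_mark between 0 and 0.05 m) and contact force between the fingers and pack_a below 0.05 N and (angular speed of pack_a above 7 rad/s or linear speed of pack_a above 0.6 m/s)) or ((x of pack_b_center in the frame of tray_mark between -0.02 and 0.03 m and y of pack_b_center in the frame of tray_mark between -0.025 and 0.025 m and z of pack_b_center in the frame of tray_mark between 0 and 0.05 m) and contact force between the fingers and pack_b below 0.05 N and (angular speed of pack_b above 7 rad/s or linear speed of pack_b above 0.6 m/s)) or ((x of pack_c_center in the frame of tray_mark between -0.02 and 0.03 m and y of pack_c_center in the frame of tray_mark between -0.025 and 0.025 m and z of pack_c_center in the frame of tray_mark between 0 and 0.05 m) and contact force between the fingers and pack_c below 0.05 N and (angular speed of pack_c above 7 rad/s or linear speed of pack_c above 0.6 m/s)))).
It fails at once if a pack is put into the chute by hand (((x of pack_a_center in the frame of pan_mark between -0.08 and 0.03 m and y of pack_a_center in the frame of pan_mark between -0.035 and 0.035 m and z of pack_a_center in the frame of pan_mark between 0 and 0.05 m) and contact force between the fingers and pack_a above 0.3 N) or ((x of pack_b_center in the frame of pan_mark between -0.08 and 0.03 m and y of pack_b_center in the frame of pan_mark between -0.035 and 0.035 m and z of pack_b_center in the frame of pan_mark between 0 and 0.05 m) and contact force between the fingers and pack_b above 0.3 N) or ((x of pack_c_center in the frame of pan_mark between -0.08 and 0.03 m and y of pack_c_center in the frame of pan_mark between -0.035 and 0.035 m and z of pack_c_center in the frame of pan_mark between 0 and 0.05 m) and contact force between the fingers and pack_c above 0.3 N)).
It fails at once if a bystander is pushed about (more than 20 mm) (distance of any of tag_stack, tape_measure, small_tin from where it was at the start of the episode above 0.02 m).
It also fails if it takes over 72 s, if anything falls off the work surface, if the arm or the gripper's body presses on something with over 40 N, if the wrist force passes 120 N, or if a joint passes its speed limit or range.

## Working session

There is one attempt and no reset: what is moved stays moved. The work goes in short steps, Python scripts to look and compute and a shell command to move; the robot and the scene stay as the last step left them, time stands still between calls to the robot, and variables do not carry over. Pictures are saved under pics/ and viewed, at most 10 in all, crops included, and the job is handed in when it is done.

```bash
ls; mkdir -p pics; cat > h.py <<'E'
import numpy as np, cv2
from station import ctrl, optics, job
from scipy.spatial.transform import Rotation as R
def cam(name):
    o=ctrl.get_obs(); d=optics.get_image(name)
    K=np.array([[d['fx'],0,d['cx']],[0,d['fy'],d['cy']],[0,0,1.]])
    if 'mount' in d:
        T=np.eye(4);T[:3,:3]=R.from_rotvec(o['tool_rot']).as_matrix();T[:3,3]=o['tool_pos']
        T=np.linalg.inv(T@np.array(d['mount']))
    else:
        T=np.eye(4);T[:3,:3]=R.from_rotvec(np.ravel(d['rvec'])).as_matrix();T[:3,3]=np.ravel(d['tvec'])
    return d['image'],K,T
def ray(K,T,px):
    px=np.atleast_2d(px).astype(float)
    d=np.c_[(px[:,0]-K[0,2])/K[0,0],(px[:,1]-K[1,2])/K[1,1],np.ones(len(px))]
    return -T[:3,:3].T@T[:3,3], d@T[:3,:3]
def onz(K,T,px,z):
    c,d=ray(K,T,px); return c+d*((z-c[2])/d[:,2])[:,None]
def proj(K,T,P):
    P=np.atleast_2d(P)@T[:3,:3].T+T[:3,3]; p=P@K.T; return p[:,:2]/p[:,2:]
E
python3 - <<'E'
from h import *
for n in('scene','side','wrist'):
    im,K,T=cam(n); cv2.imwrite(f'pics/{n}0.png',im); print(n,K[0,0],T.round(3).tolist())
print(ctrl.get_obs())
E
```

```text
pics
scene 391.7578505274431 [[-0.666, -0.746, -0.026, 0.427], [-0.354, 0.346, -0.869, 0.27], [0.657, -0.57, -0.494, 0.796], [0.0, 0.0, 0.0, 1.0]]
side 490.3709277690619 [[-0.995, -0.101, -0.002, 0.555], [-0.062, 0.63, -0.774, 0.111], [0.08, -0.77, -0.633, 1.45], [0.0, 0.0, 0.0, 1.0]]
wrist 339.29895912594156 [[0.385, -0.923, -0.002, -0.624], [-0.878, -0.367, 0.306, -0.04], [-0.283, -0.116, -0.952, 0.381], [0.0, 0.0, 0.0, 1.0]]
{'t': 0.15, 'q': array([-1.29501276e+00,  5.32209841e-02,  1.61396825e+00, -1.02726964e-05,
        1.47603281e+00, -1.18989993e-01]), 'dq': array([-0.00126918, -0.00142254, -0.00524277, -0.00095807, -0.00098503,
        0.00048386]), 'effort': array([ 6.14897781e-04, -3.94241703e+01, -3.70722127e+01, -6.94359574e-05,
        4.69856837e-03, -1.90703679e-05]), 'tool_pos': array([ 0.24024328, -0.57644984,  0.23034186]), 'tool_rot': array([-3.07899809e+00, -6.15773069e-01,  2.16347881e-04]), 'contact_force': array([-0.22246339, -0.45449709, -0.13584917]), 'wrist_torque': array([0.04384866, 0.01671809, 0.01800616]), 'grip_force': 0.0, 'opening': 0.0851958654601852}
```

View pics/scene0.png

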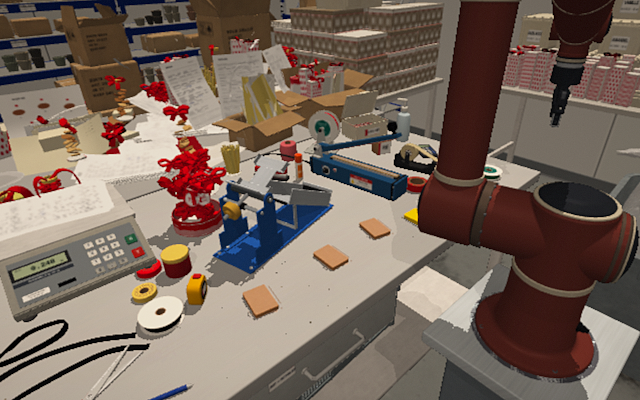

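View pics/side0.png

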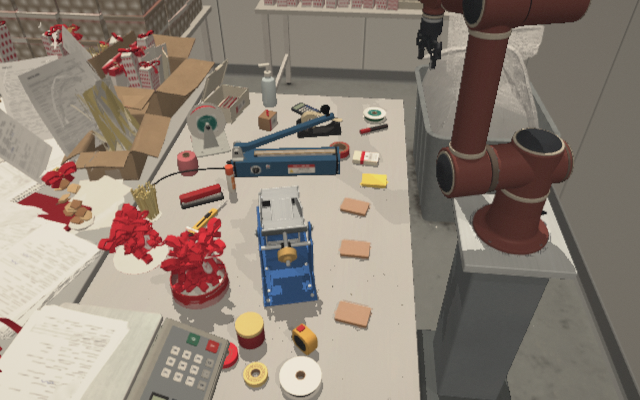

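Scene: brown packs at (374,228), (331,257) and (261,301), which are side (355,206), (354,249) and (352,313). Lookalikes are the yellow slab at side (374,181) and the cream tag stack with its red band at (366,158). I choose the three brown slabs. The tipper is at side (285,245), with its chute pointing up-image (about -y).

```bash
cat > packs.py <<'E'
from h import *
def packs(name,z=0.011):
    im,K,T=cam(name)
    h=cv2.cvtColor(im,cv2.COLOR_BGR2HSV)
    m=cv2.inRange(h,(5,70,110),(16,190,255))
    out=[]
    for c in cv2.findContours(m,cv2.RETR_EXTERNAL,cv2.CHAIN_APPROX_NONE)[0]:
        if cv2.contourArea(c)<150: continue
        P=onz(K,T,c[:,0,:],z)
        (x,y),(w,l),a=cv2.minAreaRect((P[:,:2]*1000).astype(np.float32))
        if w>l: w,l,a=l,w,a+90
        if 50<w<90 and 80<l<125 and x<900: out.append([x,y,w,l,(a+90)%180,*c[:,0].mean(0)]) # a+90: direction of the long side
    return np.array(out).round(1)
if __name__=='__main__':
    for n in('scene','side'): print(n);print(packs(n))
E
python3 packs.py; python3 - <<'E'
import cv2,numpy as np
a=cv2.imread('pics/scene0.png')[140:280,200:345]; b=cv2.imread('pics/side0.png')[170:330,240:400]
a=cv2.resize(a,None,fx=3.7,fy=3.7,interpolation=2)[:580,:400*2];b=cv2.resize(b,None,fx=3.6,fy=3.6,interpolation=2)
cv2.imwrite('pics/ca.png',a);cv2.imwrite('pics/cb.png',b)
E
```

```text
scene
[[441.2 356.7  60.   86.3 165.8 259.9 300.3]
 [446.4 136.2  61.8  83.4 179.5 330.  255.3]
 [455.7 -43.   65.3  83.7 169.2 373.8 226.7]]
side
[[444.2 358.1  63.6  84.1 167.6 352.6 313.8]
 [448.9 137.1  65.8  85.4 177.1 354.8 248.8]
 [457.4 -42.6  66.7  85.  164.8 354.3 206.5]]
```

View pics/ca.png

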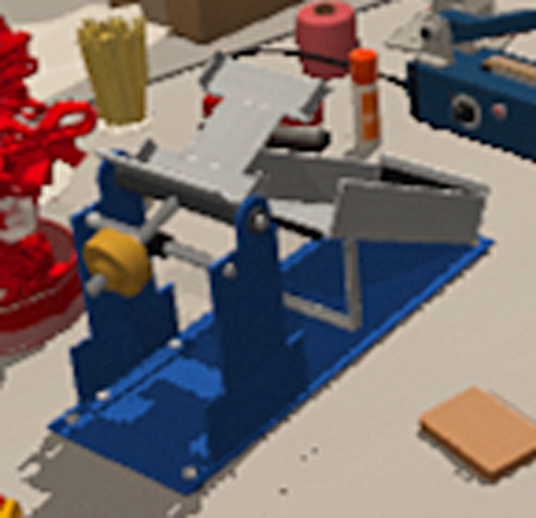

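View pics/cb.png

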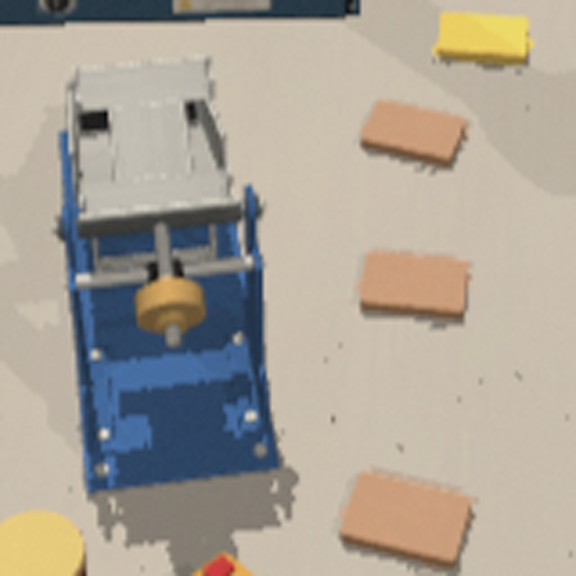

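The crop shows three brown packs (and the yellow decoy, top right, rejected). The axle bolts are at side px (310,228) and (257,233) and scene px (270,199). The base edge runs from scene (251,272) to (333,205).

```bash
python3 - <<'E'
from h import *
_,Ks,Ts=cam('scene');_,Kd,Td=cam('side')
def tri(a,b):
    c1,d1=ray(Ks,Ts,a);c2,d2=ray(Kd,Td,b);d1=d1[0];d2=d2[0]
    s=np.linalg.lstsq(np.c_[d1,-d2],c2-c1,rcond=None)[0];return (c1+s[0]*d1+c2+s[1]*d2)/2,np.linalg.norm(c1+s[0]*d1-c2-s[1]*d2)
print('bolt',tri((270.3,198.9),(310,228.3)))
print('side bolts z.17',onz(Kd,Td,[(310,228.3),(257.2,233.3)],.17))
print('base scene',onz(Ks,Ts,[(213.5,255.4),(251.4,272.4),(333,204.9)],.006))
print('base side',onz(Kd,Td,[(264.4,306.1),(317.8,299.2)],.006))
# tray front edge top in side view: crop (78,65)-(208,58)
print('front edge z.22',onz(Kd,Td,[(240+78/3.6,170+65/3.6),(240+208/3.6,170+58/3.6)],.22))
print('fence top',onz(Kd,Td,[(240+78/3.6,170+215/3.6),(240+243/3.6,170+205/3.6)],.18))
E
```

```text
bolt (array([0.56137398, 0.22599235, 0.16514742]), np.float64(0.0036694133648772376))
side bolts z.17 [[0.56043311 0.23368174 0.17      ]
 [0.68633135 0.26387129 0.17      ]]
base scene [[ 0.66128461  0.35273998  0.006     ]
 [ 0.5352266   0.3175976   0.006     ]
 [ 0.62999402 -0.04924179  0.006     ]]
base side [[0.66371979 0.353812   0.006     ]
 [0.53302125 0.31916183 0.006     ]]
front edge z.22 [[0.69360166 0.15060943 0.22      ]
 [0.60303907 0.13368989 0.22      ]]
fence top [[0.67513129 0.26062358 0.18      ]
 [0.56567027 0.23993496 0.18      ]]
```

```bash
cat > plan.py <<'E'
from h import *
def unit(v): v=np.array(v,float); return v/np.linalg.norm(v)
YAW=np.radians(-75.3); U=np.array([np.cos(YAW),np.sin(YAW),0]); AX=np.array([.6225,.249,.170])
c,s=np.cos(np.radians(28)),np.sin(np.radians(28))
TX=U*c+np.array([0,0,s]); TZ=-U*s+np.array([0,0,c]); TY=np.cross(TZ,TX); MARK=AX+.056*TX-.006*TZ
def plan(p,z,y,o=None):
    """shift, turn in the tool frame from the present pose to TCP p, tool z, tool y (either sign)"""
    o=o or ctrl.get_obs(); R0=R.from_rotvec(o['tool_rot'])
    best=None
    for sg in(1,-1):
        Y=sg*unit(y); Z=unit(z); Rt=R.from_matrix(np.c_[np.cross(Y,Z),Y,Z]); r=(R0.inv()*Rt).as_rotvec()
        if best is None or np.linalg.norm(r)<np.linalg.norm(best): best=r
    d=R0.inv().apply(np.array(p)-o['tool_pos'])
    print('shift',d.round(4).tolist(),'turn',best.round(3).tolist(),'rows',round(max(np.linalg.norm(d)/.05,np.linalg.norm(best)/.15),1))
def down(p,longdeg):
    a=np.radians(longdeg+90); plan(p,(0,0,-1),(np.cos(a),np.sin(a),0))
E
python3 -c "
from plan import *
print(MARK,TX,TY,TZ,ctrl.get_obs()['t']); down((.40,-.043,.22),167)"
```

```text
[0.63576187 0.19844875 0.19099272] [ 0.22405497 -0.85404673  0.46947156] [0.96726775 0.25375794 0.        ] [-0.11913214  0.4541047   0.88294759] 0.35
shift [0.3527, -0.4313, 0.0112] turn [-0.0, 0.0, 0.622] rows 11.1
```

```bash
python3 -c "
from plan import *
down((.457,-.043,.22),167)"; M='' ; python3 -m jog '[[[0.1,-0.1,0],[0,0,0.14]],[[0.14,-0.14,0],[0,0,0.28]],[[0.18,-0.18,0],[0,0,0.42]],[[0.21,-0.22,0],[0,0,0.56]],[[0.23,-0.25,0.01],[0,0,0.622]]]' 1; python3 -c "
from plan import *
down((.457,-.043,.22),167)"
```

```text
shift [0.4053, -0.4094, 0.0112] turn [-0.0, 0.0, 0.622] rows 11.5
t: 0.85
tool_pos: [0.33, -0.3421, 0.2283]
tool_rot: [3.12, -0.363, 0.002]
contact_force: [0.3, -0.1, 0.4]
opening: 0.0851
grip_force: 0.0
shift [0.055, -0.3202, 0.0081] turn [0.001, -0.001, -0.005] rows 6.5
```

```bash
python3 -m jog '[[[0.01,-0.05,0],[0,0,0]],[[0.02,-0.1,0],[0,0,0]],[[0.03,-0.15,0],[0,0,0]],[[0.04,-0.2,0],[0,0,0]],[[0.045,-0.25,0],[0,0,0]]]';  python3 -m jog '[[[0.01,-0.05,0],[0,0,0]],[[0.01,-0.07,0.01],[0,0,0]],[[0.01,-0.07,0.01],[0,0,0]]]'; python3 - <<'E'
from plan import *
from packs import packs
down((.457,-.043,.22),167)
im,K,T=cam('wrist');cv2.imwrite('pics/w1.png',im)
print(packs('wrist'), -T[:3,:3].T@T[:3,3]); print(packs('scene'));print(proj(K,T,[[.457,-.043,.011]]))
E
```

```text
t: 1.35
tool_pos: [0.4288, -0.1122, 0.2282]
tool_rot: [3.121, -0.357, 0.002]
contact_force: [0.5, -0.7, 0.7]
opening: 0.0854
grip_force: 0.0
t: 1.65
tool_pos: [0.4534, -0.0456, 0.2166]
tool_rot: [-3.122, 0.348, 0.003]
contact_force: [-1.2, -0.5, 0.2]
opening: 0.0854
grip_force: 0.0
shift [0.0029, -0.0033, -0.0034] turn [-0.0, 0.002, 0.005] rows 0.1
[[456.3 133.8  56.7  82.5 178.  151.8 202.9]
 [461.9 -48.1  57.2  87.1 165.7 311.7 163.1]] [ 0.52990121 -0.06350309  0.35932627]
[[441.2 356.7  60.   86.3 165.8 259.9 300.3]
 [448.1 136.6  61.9  80.5 178.6 329.3 255.1]
 [455.7 -43.   65.3  83.7 169.2 373.8 226.7]]
[[310.37265396 168.22280493]]
```

View pics/w1.png

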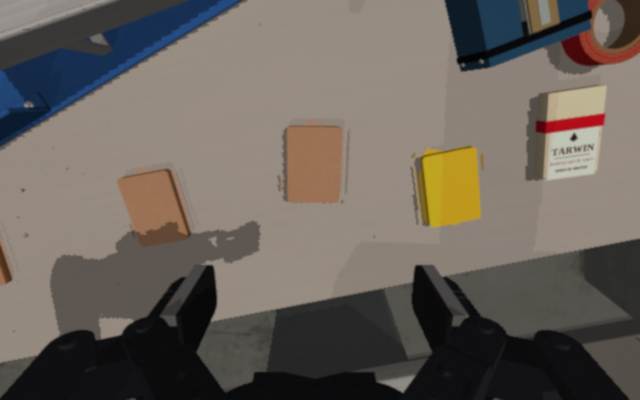

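The wrist view shows the brown pack centred at (314,164) between the fingers, the yellow decoy at (450,187), the tag stack at (572,133) and the next pack at (153,205). I'll re-measure now that the arm is settled.

```bash
python3 - <<'E'
from plan import *
from packs import packs
for i in range(2): print(packs('wrist'),ctrl.get_obs()['tool_pos'])
im,K,T=cam('wrist')
h=cv2.cvtColor(im,cv2.COLOR_BGR2HSV)
print(h[164,270:300].tolist()); print(h[164,330:360].tolist()); print(h[110:130,314].tolist())
down((.458,-.0445,.05),167)
E
```

```text
[[457.5 133.8  56.7  80.3 177.8 151.  204.4]
 [462.2 -48.1  58.   88.2 165.4 310.2 163.7]] [ 0.45365789 -0.04919337  0.21811865]
[[461.9 -48.   57.5  87.4 165.3 309.8 164.1]] [ 0.45367274 -0.04934337  0.2181891 ]
[[15, 37, 152], [15, 37, 152], [15, 37, 152], [14, 38, 153], [14, 37, 152], [14, 37, 152], [14, 37, 152], [15, 37, 151], [14, 35, 146], [15, 36, 127], [15, 34, 105], [15, 37, 96], [13, 52, 103], [12, 88, 128], [12, 110, 148], [12, 115, 155], [12, 119, 157], [13, 119, 157], [13, 117, 157], [13, 117, 157], [12, 116, 156], [13, 116, 156], [12, 117, 155], [12, 117, 155], [12, 117, 155], [12, 116, 154], [12, 116, 154], [12, 116, 154], [12, 117, 153], [12, 116, 154]]
[[13, 117, 155], [12, 116, 156], [13, 117, 155], [12, 116, 156], [12, 114, 156], [12, 113, 154], [12, 102, 152], [12, 84, 152], [13, 67, 153], [13, 47, 152], [14, 37, 150], [14, 38, 148], [12, 50, 139], [12, 56, 132], [13, 45, 137], [13, 37, 146], [14, 36, 150], [14, 35, 151], [13, 35, 151], [14, 35, 151], [14, 37, 152], [13, 35, 151], [14, 37, 152], [14, 37, 152], [14, 37, 152], [14, 37, 152], [13, 35, 151], [13, 35, 151], [14, 35, 151], [14, 37, 152]]
[[17, 35, 151], [17, 36, 150], [16, 37, 151], [16, 37, 151], [16, 37, 151], [16, 35, 151], [17, 35, 151], [16, 35, 151], [14, 35, 151], [15, 35, 147], [15, 36, 143], [16, 38, 142], [15, 43, 143], [13, 59, 148], [12, 74, 152], [12, 81, 155], [12, 84, 152], [12, 98, 143], [12, 115, 137], [12, 119, 150]]
shift [0.003, -0.0058, 0.1682] turn [0.0, -0.001, -0.002] rows 3.4
```

```bash
python3 -m jog '[[[0.003,-0.004,0.05],[0,0,0]],[[0.004,-0.004,0.1],[0,0,0]],[[0.004,-0.004,0.14],[0,0,0]],[[0.004,-0.004,0.165],[0,0,0]],[[0.004,-0.004,0.165],[0,0,0]]]';python3 -m jog '[[[0,0,0.01],[0,0,0]],[[0,0,0.01],[0,0,0]]]'; python3 - <<'E'
from plan import *
from packs import packs
print(packs('wrist'))
im,K,T=cam('wrist');cv2.imwrite('pics/w2.png',im)
down((.459,-.046,.005),167)
E
```

```text
t: 2.45
tool_pos: [0.4549, -0.0452, 0.0487]
tool_rot: [-3.12, 0.359, 0.014]
contact_force: [-0.5, -0.1, -0.1]
opening: 0.0855
grip_force: 0.0
t: 2.65
tool_pos: [0.4592, -0.0458, 0.0436]
tool_rot: [3.121, -0.357, 0.002]
contact_force: [-0.4, -0.9, 0.6]
opening: 0.0857
grip_force: 0.0
[]
shift [-0.0008, 0.0005, 0.0394] turn [0.0, -0.003, -0.001] rows 0.8
```

View pics/w2.png

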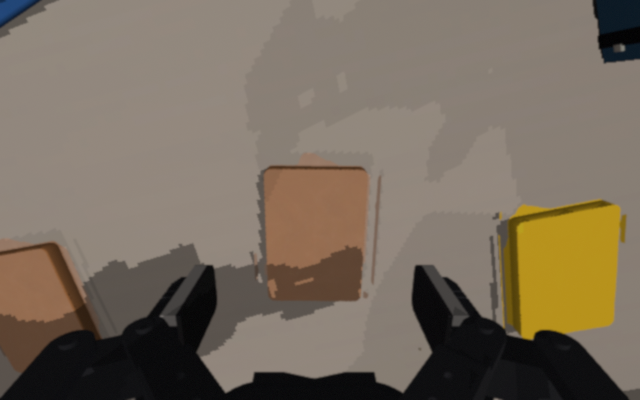

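The close wrist view shows the pack's middle at col 316, with the fingers' middle at col 314. It is well aligned.

```bash
python3 -m jog '[[[0,0,0.02],[0,0,0]],[[0,0,0.035],[0,0,0]],[[0,0,0.038],[0,0,0]],[[0,0,0.038],[0,0,0]]]'; python3 -m jog '[[[0,0,0.004],[0,0,0]],[[0,0,0.004],[0,0,0]],[[0,0,0.004],[0,0,0]]]';python3 -m jog '[[[0,0,0.004],[0,0,0]],[[0,0,0.004],[0,0,0]],[[0,0,0.004],[0,0,0]]]'
```

```text
t: 3.15
tool_pos: [0.4589, -0.0452, 0.0053]
tool_rot: [3.121, -0.356, 0.001]
contact_force: [0.2, -1.2, 0.6]
opening: 0.0858
grip_force: 0.0
t: 3.45
tool_pos: [0.4589, -0.0452, 0.0013]
tool_rot: [3.121, -0.356, 0.001]
contact_force: [-0.3, 0.4, -0.5]
opening: 0.0852
grip_force: 0.0
t: 3.75
tool_pos: [0.4583, -0.0451, -0.0034]
tool_rot: [-3.121, 0.356, 0.001]
contact_force: [-0.6, -0.2, 0.7]
opening: 0.0854
grip_force: 0.0
```

```bash
python3 -m jog '[[[0,0,0.003],[0,0,0]],[[0,0,0.003],[0,0,0]]]'; python3 -m jog '[[[0,0,0],[0,0,0]],[[0,0,0],[0,0,0]],[[0,0,0],[0,0,0]],[[0,0,0],[0,0,0]]]' 0.6 30
```

```text
t: 3.95
tool_pos: [0.4582, -0.0451, -0.0067]
tool_rot: [-3.121, 0.356, 0.001]
contact_force: [-0.1, 0.2, 0.1]
opening: 0.0854
grip_force: 0.0
t: 4.35
tool_pos: [0.4587, -0.0452, -0.0061]
tool_rot: [3.121, -0.356, 0.001]
contact_force: [0.0, 0.1, 0.3]
opening: 0.0671
grip_force: 34.5
```

```bash
python3 -m jog '[[[0,0,-0.03],[0,0,0]],[[0,0,-0.08],[0,0,0]],[[0,0,-0.13],[0,0,0]],[[0,0,-0.18],[0,0,0]],[[0,0,-0.23],[0,0,0]]]';python3 -m jog '[[[0,0,-0.05],[0,0,0]],[[0,0,-0.1],[0,0,0]],[[0,0,-0.1],[0,0,0]]]'; python3 - <<'E'
from plan import *
im,K,T=cam('wrist');cv2.imwrite('pics/w3.png',im)
plan(MARK+.007*TX+(.0055+.10-.0118)*TZ,-TZ,TY)
E
```

```text
t: 4.85
tool_pos: [0.4578, -0.045, 0.2254]
tool_rot: [-3.121, 0.356, 0.0]
contact_force: [0.9, -0.5, -0.8]
opening: 0.0672
grip_force: 34.7
t: 5.15
tool_pos: [0.4612, -0.0459, 0.3329]
tool_rot: [3.119, -0.356, 0.023]
contact_force: [-0.5, -0.3, -0.7]
opening: 0.0671
grip_force: 34.7
shift [0.0982, -0.3108, 0.0523] turn [-0.27, 0.431, 1.063] rows 7.9
```

View pics/w3.png

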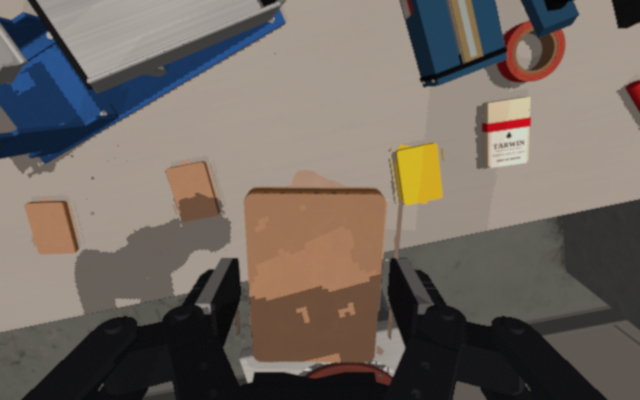

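```bash
python3 - <<'E'
from plan import *
im,K,T=cam('wrist');o=ctrl.get_obs();Rt=R.from_rotvec(o['tool_rot'])
z=(o['tool_pos']+Rt.apply([0,0,-.0173]))[2]
P=onz(K,T,[(315,190),(315,360)],z); print(Rt.inv().apply(P-o['tool_pos']))
E
python3 -m jog '[[[0.012,-0.04,0],[-0.034,0.054,0.134]],[[0.024,-0.08,0],[-0.068,0.108,0.268]],[[0.036,-0.12,0.0],[-0.102,0.162,0.4]],[[0.05,-0.16,0.01],[-0.136,0.216,0.532]],[[0.06,-0.2,0.02],[-0.17,0.27,0.665]]]'; python3 -c "
from plan import *
plan(MARK+.007*TX+(.0055+.10-.0118)*TZ,-TZ,TY)"
```

```text
[[ 0.04274544  0.00095627 -0.01717275]
 [-0.03975366  0.00105604 -0.01741812]]
t: 5.75
tool_pos: [0.5596, 0.1328, 0.3025]
tool_rot: [2.692, -1.191, 0.324]
contact_force: [0.9, -0.5, -1.3]
opening: 0.0669
grip_force: 34.7
shift [-0.0354, -0.1193, 0.0072] turn [-0.107, 0.193, 0.465] rows 3.4
```

```bash
python3 -m jog '[[[-0.005,-0.03,0],[-0.03,0.05,0.12]],[[-0.015,-0.06,0],[-0.06,0.1,0.25]],[[-0.025,-0.09,0.0],[-0.09,0.15,0.36]],[[-0.035,-0.119,0.007],[-0.107,0.193,0.465]],[[-0.035,-0.119,0.007],[-0.107,0.193,0.465]]]';python3 -m jog '[[[0,0,0],[0,0,0]],[[0,0,0],[0,0,0]]]'; python3 - <<'E'
from plan import *
plan(MARK+.007*TX+(.0055+.10-.0118)*TZ,-TZ,TY)
a,K,T=cam('scene');b,_,_=cam('side');w,K,T=cam('wrist')
a=cv2.resize(a[120:280,190:350],(400,400),interpolation=2);b=cv2.resize(b[140:300,200:360],(400,400),interpolation=2)
cv2.imwrite('pics/m1.png',np.hstack([a,b])); cv2.imwrite('pics/w4.png',w)
E
```

```text
t: 6.25
tool_pos: [0.6481, 0.1912, 0.3006]
tool_rot: [2.302, -1.595, 0.484]
contact_force: [-1.0, 0.3, -1.1]
opening: 0.0671
grip_force: 34.7
t: 6.45
tool_pos: [0.6457, 0.1907, 0.3037]
tool_rot: [2.304, -1.598, 0.486]
contact_force: [-0.7, 1.0, -0.7]
opening: 0.0671
grip_force: 34.7
shift [-0.0552, 0.002, 0.0031] turn [0.003, 0.036, 0.103] rows 1.1
```

View pics/w4.png

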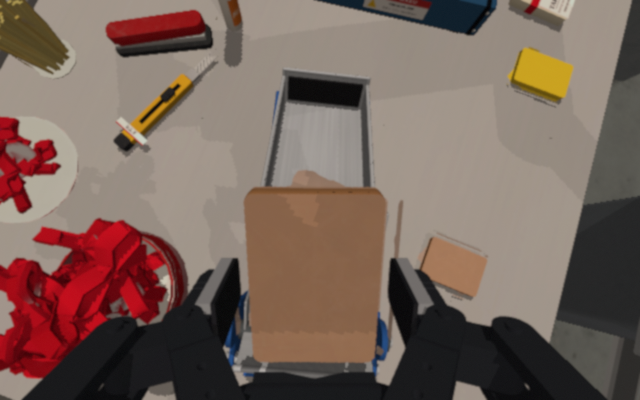

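```bash
python3 - <<'E'
from plan import *
w,K,T=cam('wrist')
for z in(.06,.09):
    P=onz(K,T,[(284,72),(369,75)],z); d=P[1]-P[0]; m=P.mean(0)-AX
    print(z,np.linalg.norm(d),np.degrees(np.arctan2(d[1],d[0])),'lat',m@TY,'fwd',m@U)
# wall tops lines
g=cv2.cvtColor(w,cv2.COLOR_BGR2GRAY)
for r in(80,120,150,175): print(r,g[r,255:300:1].tolist(),g[r,360:385].tolist())
plan(MARK+.007*TX+(.0055+.10-.0118)*TZ,-TZ,TY)
E
```

```text
0.06 0.10960611646293644 -160.79959966837734 lat 0.000712811913327073 fwd 0.2969880541686407
0.09 0.10154623223692753 -160.79959966837743 lat 0.0018280092830948009 fwd 0.28032725628288546
80 [142, 143, 144, 143, 143, 143, 142, 142, 143, 143, 143, 142, 143, 142, 142, 143, 143, 143, 142, 143, 143, 143, 143, 144, 143, 142, 139, 142, 139, 121, 97, 86, 78, 55, 27, 13, 9, 10, 11, 11, 10, 11, 12, 11, 13] [77, 78, 78, 78, 80, 82, 84, 91, 95, 100, 117, 134, 140, 142, 142, 142, 142, 142, 142, 142, 142, 142, 142, 142, 142]
120 [143, 143, 143, 142, 142, 142, 142, 142, 143, 143, 144, 143, 143, 143, 142, 143, 139, 127, 117, 131, 142, 130, 100, 70, 58, 63, 76, 94, 123, 144, 149, 149, 150, 152, 154, 155, 153, 153, 153, 153, 154, 153, 153, 152, 152] [130, 101, 73, 65, 63, 63, 73, 102, 132, 144, 144, 147, 152, 153, 153, 153, 153, 153, 153, 153, 152, 153, 152, 152, 152]
150 [143, 142, 141, 142, 141, 142, 142, 142, 142, 142, 143, 140, 134, 140, 143, 133, 109, 79, 60, 57, 63, 80, 105, 125, 138, 143, 144, 143, 145, 148, 151, 151, 149, 148, 148, 148, 149, 149, 148, 147, 148, 148, 147, 147, 147] [145, 131, 100, 72, 64, 64, 63, 65, 80, 115, 142, 149, 144, 147, 151, 153, 153, 153, 153, 153, 153, 153, 153, 153, 154]
175 [142, 142, 142, 142, 142, 143, 140, 134, 138, 145, 138, 119, 88, 62, 56, 59, 68, 80, 104, 129, 141, 143, 143, 144, 145, 148, 150, 151, 150, 147, 146, 147, 148, 147, 146, 146, 146, 146, 145, 141, 137, 134, 133, 133, 134] [149, 144, 120, 88, 69, 65, 64, 64, 64, 75, 108, 137, 147, 137, 133, 143, 151, 153, 153, 153, 153, 154, 153, 153, 153]
shift [-0.056, 0.0024, 0.0048] turn [0.0, 0.036, 0.101] rows 1.1
```

View pics/m1.png

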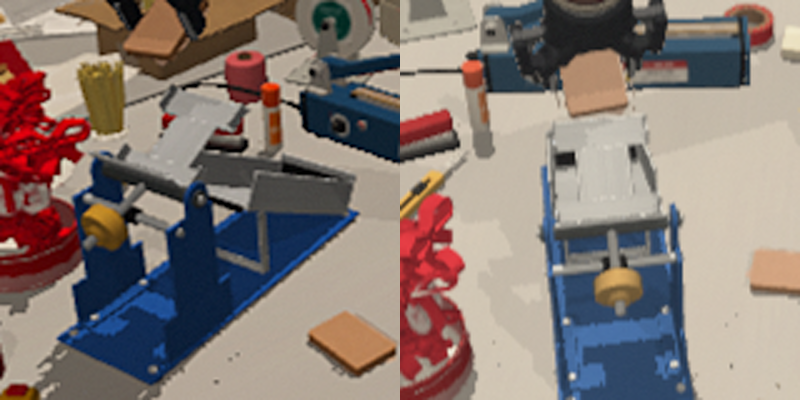

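Tray, chute and held pack line up: the chute's middle is near col 322 in the wrist view and its lateral offset is about 1–2 mm. The pack is still forward of the tray, so I'm correcting that and then descending.

```bash
python3 -m jog '[[[-0.025,0.001,0.002],[0,0.018,0.05]],[[-0.056,0.002,0.005],[0,0.036,0.1]],[[-0.056,0.002,0.005],[0,0.036,0.1]],[[-0.056,0.002,0.005],[0,0.036,0.1]]]'; python3 -c "
from plan import *
plan(MARK+.0055*TX+(.0055+.03-.0118)*TZ,-TZ,TY)"
```

```text
t: 7.05
tool_pos: [0.6504, 0.1882, 0.3047]
tool_rot: [2.298, -1.602, 0.49]
contact_force: [-1.1, -1.2, -0.8]
opening: 0.0672
grip_force: 34.7
shift [-0.0584, 0.0056, 0.0723] turn [0.003, 0.033, 0.097] rows 1.9
```

```bash
python3 -c "
from plan import *
o=ctrl.get_obs();print(o['q'],o['tool_pos']); print('tool x',R.from_rotvec(o['tool_rot']).as_matrix().round(3),TX,TZ)"
```

```text
[ 0.35287033  0.1875591   1.39233773 -0.45339383  1.60966287  3.13471369] [0.65038787 0.18823353 0.30471363]
tool x [[ 0.321 -0.941  0.107]
 [-0.84  -0.335 -0.427]
 [ 0.438  0.047 -0.898]] [ 0.22405497 -0.85404673  0.46947156] [-0.11913214  0.4541047   0.88294759]
```

```bash
python3 -m jog '[[[0,0,-0.02],[0,0,-0.149]],[[0,0,-0.02],[0,0,-0.298]],[[0,0,-0.02],[0,0,-0.447]],[[0,0,-0.02],[0,0,-0.596]],[[0,0,-0.02],[0,0,-0.745]]]'; python3 -m jog '[[[0,0,0],[0,0,-0.149]],[[0,0,0],[0,0,-0.298]],[[0,0,0],[0,0,-0.447]],[[0,0,0],[0,0,-0.596]],[[0,0,0],[0,0,-0.745]]]';python3 -m jog '[[[0,0,0],[0,0,-0.149]],[[0,0,0],[0,0,-0.298]],[[0,0,0],[0,0,-0.447]],[[0,0,0],[0,0,-0.596]],[[0,0,0],[0,0,-0.745]]]';python3 -m jog '[[[0,0,0],[0,0,-0.149]],[[0,0,0],[0,0,-0.298]],[[0,0,0],[0,0,-0.447]],[[0,0,0],[0,0,-0.596]],[[0,0,0],[0,0,-0.745]]]';python3 -m jog '[[[0,0,0],[0,0,0]],[[0,0,0],[0,0,0]]]'; python3 -c "
from plan import *
print(ctrl.get_obs()['q'])
plan(MARK+.0085*TX+(.0055+.08-.0118)*TZ,-TZ,TY)"
```

```text
t: 7.55
tool_pos: [0.6482, 0.1969, 0.3228]
tool_rot: [2.649, -0.629, 0.291]
contact_force: [-0.6, 0.3, 0.1]
opening: 0.067
grip_force: 34.7
t: 8.05
tool_pos: [0.6482, 0.1969, 0.3227]
tool_rot: [2.662, 0.373, 0.066]
contact_force: [0.9, -0.0, -0.6]
opening: 0.0673
grip_force: 34.7
t: 8.55
tool_pos: [0.6482, 0.1969, 0.3227]
tool_rot: [2.352, 1.321, -0.164]
contact_force: [0.4, -0.9, -1.2]
opening: 0.0669
grip_force: 34.7
t: 9.05
tool_pos: [0.6482, 0.1969, 0.3227]
tool_rot: [1.744, 2.127, -0.38]
contact_force: [0.3, -0.3, -0.4]
opening: 0.0666
grip_force: 34.7
t: 9.25
tool_pos: [0.6482, 0.1969, 0.3227]
tool_rot: [1.753, 2.118, -0.378]
contact_force: [-0.1, -0.5, -0.5]
opening: 0.0669
grip_force: 34.7
[ 0.36573186  0.18570576  1.36496337 -0.45351519  1.6415023   0.1563978 ]
shift [0.0552, -0.0152, 0.0423] turn [-0.006, -0.033, -0.067] rows 1.4
```

```bash
python3 -m jog '[[[0.03,-0.008,0],[-0.003,-0.016,-0.035]],[[0.055,-0.015,0.02],[-0.006,-0.033,-0.067]],[[0.055,-0.015,0.042],[-0.006,-0.033,-0.067]],[[0.055,-0.015,0.042],[-0.006,-0.033,-0.067]],[[0.055,-0.015,0.042],[-0.006,-0.033,-0.067]]]'; python3 - <<'E'
from plan import *
plan(MARK+.0085*TX+(.0055+.025-.0118)*TZ,-TZ,TY)
E
```

```text
t: 9.75
tool_pos: [0.629, 0.2244, 0.2607]
tool_rot: [1.663, 2.158, -0.416]
contact_force: [0.4, 0.0, -0.3]
opening: 0.067
grip_force: 34.7
shift [0.0006, -0.0, 0.0554] turn [-0.0, 0.001, 0.001] rows 1.1
```

```bash
python3 -m jog '[[[0,0,0.03],[0,0,0]],[[0,0,0.055],[0,0,0]],[[0,0,0.06],[0,0,0]],[[0,0,0.065],[0,0,0]],[[0,0,0.065],[0,0,0]]]'; python3 -m jog '[[[0,0,0.003],[0,0,0]],[[0,0,0.007],[0,0,0]],[[0,0,0.01],[0,0,0]],[[0,0,0.01],[0,0,0]],[[0,0,0.01],[0,0,0]]]';  python3 - <<'E'
from plan import *
plan(MARK+.0085*TX+(.0055+.002-.0118)*TZ,-TZ,TY)
E
```

```text
t: 10.25
tool_pos: [0.6374, 0.1952, 0.2046]
tool_rot: [1.662, 2.158, -0.413]
contact_force: [0.2, -0.3, -1.2]
opening: 0.067
grip_force: 34.7
t: 10.75
tool_pos: [0.6378, 0.1905, 0.1941]
tool_rot: [1.661, 2.16, -0.416]
contact_force: [0.6, -0.8, -0.2]
opening: 0.0673
grip_force: 34.7
shift [0.0002, 0.0001, 0.0032] turn [0.0, 0.0, 0.003] rows 0.1
```

```bash
python3 -m jog '[[[0,0,0.0015],[0,0,0]],[[0,0,0.003],[0,0,0]],[[0,0,0.003],[0,0,0]],[[0,0,0.003],[0,0,0]]]'; python3 -m jog '[[[0,0,0],[0,0,0]],[[0,0,0],[0,0,0]],[[0,0,0],[0,0,0]]]' 0.92; python3 -m jog '[[[0,0,-0.01],[0,0,0]],[[0,0,-0.03],[0,0,0]],[[0,0,-0.06],[0,0,0]],[[0,0,-0.1],[0,0,0]],[[0,0,-0.14],[0,0,0]]]'; python3 - <<'E'
from plan import *
a,K,T=cam('scene');b,_,_=cam('side')
a=cv2.resize(a[120:280,190:350],(400,400),interpolation=2);b=cv2.resize(b[140:300,200:360],(400,400),interpolation=2)
cv2.imwrite('pics/m2.png',np.hstack([a,b]))
o=ctrl.get_obs();print(o['q'][5])
E
```

```text
t: 11.15
tool_pos: [0.6382, 0.1891, 0.1915]
tool_rot: [1.661, 2.16, -0.416]
contact_force: [0.3, 0.4, -0.4]
opening: 0.0671
grip_force: 34.7
t: 11.45
tool_pos: [0.6384, 0.1892, 0.1919]
tool_rot: [1.661, 2.16, -0.415]
contact_force: [0.4, -0.2, -0.5]
opening: 0.0784
grip_force: 0.0
t: 11.95
tool_pos: [0.621, 0.2534, 0.3169]
tool_rot: [1.661, 2.16, -0.416]
contact_force: [0.6, -0.1, 0.1]
opening: 0.0785
grip_force: 0.0
0.181871250060796
```

```bash
cat > look.py <<'E'
from plan import *
def blobs(name,c0,X,Y,Z,h):
    im,K,T=cam(name); m=cv2.inRange(cv2.cvtColor(im,cv2.COLOR_BGR2HSV),(5,70,70),(16,200,255))
    for c in cv2.findContours(m,cv2.RETR_EXTERNAL,cv2.CHAIN_APPROX_NONE)[0]:
        if cv2.contourArea(c)<60: continue
        o,d=ray(K,T,c[:,0,:]); P=o+d*(((c0+h*Z-o)@Z)/(d@Z))[:,None]-c0
        q=np.c_[P@X,P@Y]*1000; r=cv2.minAreaRect(q.astype(np.float32))
        if np.abs(r[0]).max()<130: print(name,'px',c[:,0].mean(0).round(),'xy mm',np.round(r[0],1),'size',np.round(r[1],1),round(r[2],1))
if __name__=='__main__':
    import sys
    h=float(sys.argv[1])
    for n in('scene','side'): blobs(n,MARK,TX,TY,TZ,h)
    print(ctrl.get_obs()['t'])
E
python3 look.py .011; python3 -m jog '[[[0,0,-0.01],[0,0,0]],[[0,0,-0.01],[0,0,0]],[[0,0,-0.01],[0,0,0]],[[0,0,-0.01],[0,0,0]]]' 1;python3 look.py .011; python3 packs.py
```

```text
scene px [262. 176.] xy mm [-0.4 -6.4] size [73.4 84.5] 89.6
side px [282. 209.] xy mm [-0.1 -0.7] size [57.8 85.1] 86.9
side px [231. 176.] xy mm [102.  121.2] size [72.  22.8] 1.7
12.15
t: 12.55
tool_pos: [0.6201, 0.2569, 0.3231]
tool_rot: [1.661, 2.16, -0.418]
contact_force: [-0.2, -0.0, 1.0]
opening: 0.0853
grip_force: 0.0
scene px [262. 175.] xy mm [-0.4 -6.4] size [73.4 84.5] 89.6
side px [282. 209.] xy mm [-0.1 -0.7] size [58.  85.1] 86.7
side px [231. 176.] xy mm [102.  121.2] size [72.  22.8] 1.7
12.65
scene
[[441.4 356.5  56.5  84.4 169.  260.  299.2]
 [446.4 136.2  61.8  83.4 179.5 329.8 255.3]]
side
[[444.2 358.1  64.3  83.8 166.7 352.6 313.8]
 [448.9 137.1  65.8  85.4 177.1 354.5 248.8]]
```

First pack lies on the tray at x≈0, y≈−1 mm and the tray is still. Next is the middle pack.

```bash
python3 -c "
from plan import *
down((.452,.1345,.25),178)"
```

```text
shift [-0.0318, -0.1939, 0.1007] turn [-0.313, 0.419, -1.249] rows 9.0
```

```bash
python3 -m jog '[[[-0.003,-0.03,-0.01],[-0.035,0.047,-0.139]],[[-0.007,-0.06,0],[-0.07,0.093,-0.278]],[[-0.01,-0.1,0.01],[-0.104,0.14,-0.416]],[[-0.015,-0.13,0.03],[-0.139,0.186,-0.555]],[[-0.02,-0.16,0.06],[-0.174,0.233,-0.694]]]'; python3 -m jog '[[[0,0,0],[0,0,0]]]'; python3 -c "
from plan import *
down((.452,.1345,.2),178)"
```

```text
t: 13.25
tool_pos: [0.4768, 0.172, 0.2822]
tool_rot: [0.855, 2.823, -0.203]
contact_force: [0.9, -0.5, 0.5]
opening: 0.0851
grip_force: 0.0
t: 13.35
tool_pos: [0.4723, 0.1685, 0.2743]
tool_rot: [0.868, 2.83, -0.218]
contact_force: [0.5, 0.8, -1.5]
opening: 0.0858
grip_force: 0.0
shift [0.0136, -0.0328, 0.0764] turn [-0.145, 0.179, -0.558] rows 4.0
```

```bash
python3 -m jog '[[[0.003,-0.01,0.02],[-0.036,0.045,-0.14]],[[0.007,-0.02,0.04],[-0.073,0.09,-0.28]],[[0.01,-0.03,0.06],[-0.11,0.134,-0.42]],[[0.0136,-0.033,0.0764],[-0.145,0.179,-0.558]],[[0.0136,-0.033,0.0764],[-0.145,0.179,-0.558]]]'; python3 -m jog '[[[0,0,0],[0,0,0]],[[0,0,0],[0,0,0]]]'; python3 - <<'E'
from plan import *
from packs import packs
o=ctrl.get_obs();print(o['q'])
print(packs('wrist'))
down((.452,.1345,.05),178)
im,K,T=cam('wrist');cv2.imwrite('pics/w5.png',im)
E
```

```text
t: 13.85
tool_pos: [0.4574, 0.1368, 0.2041]
tool_rot: [0.058, 3.135, 0.003]
contact_force: [-0.5, 0.2, 0.6]
opening: 0.0853
grip_force: 0.0
t: 14.05
tool_pos: [0.4587, 0.1386, 0.2076]
tool_rot: [0.054, 3.129, 0.004]
contact_force: [1.0, 0.0, 0.1]
opening: 0.0852
grip_force: 0.0
[ 1.37518968e-01 -3.02378987e-01  1.97631163e+00  7.66960633e-04
  1.45512617e+00 -1.39858650e+00]
[[448.3 133.9  57.9  87.8 177.2 308.8 160.9]
 [446.2 353.2  67.   84.4 168.7 521.8 155.1]]
shift [0.0083, -0.0049, 0.1575] turn [0.003, 0.012, 0.001] rows 3.2
```

```bash
python3 -m jog '[[[0.009,-0.004,0.05],[0.003,0.012,0]],[[0.009,-0.004,0.1],[0.003,0.012,0]],[[0.009,-0.004,0.15],[0.003,0.012,0]],[[0.009,-0.004,0.158],[0.003,0.012,0]],[[0.009,-0.004,0.158],[0.003,0.012,0]]]'; python3 -m jog '[[[0,0,0],[0,0,0]],[[0,0,0],[0,0,0]]]'; python3 - <<'E'
from plan import *
down((.451,.135,-.0065),177.5)
im,K,T=cam('wrist');h=cv2.cvtColor(im,cv2.COLOR_BGR2HSV)
m=cv2.inRange(h,(5,70,60),(16,200,255))
for c in cv2.findContours(m,cv2.RETR_EXTERNAL,cv2.CHAIN_APPROX_NONE)[0]:
    if cv2.contourArea(c)>2000: print(cv2.boundingRect(c))
E
```

```text
t: 14.65
tool_pos: [0.4491, 0.1349, 0.0471]
tool_rot: [-0.052, -3.135, 0.001]
contact_force: [0.9, -0.6, 0.4]
opening: 0.0851
grip_force: 0.0
t: 14.85
tool_pos: [0.4529, 0.1352, 0.0514]
tool_rot: [0.052, 3.138, 0.002]
contact_force: [0.3, 0.1, 0.3]
opening: 0.0852
grip_force: 0.0
shift [0.0021, -0.0003, 0.0579] turn [0.001, 0.004, 0.01] rows 1.2
(262, 149, 103, 142)
```

```bash
python3 -m jog '[[[0.001,0,0.02],[0,0.004,0.01]],[[0.002,0,0.04],[0,0.004,0.01]],[[0.002,0,0.052],[0,0.004,0.01]],[[0.002,0,0.057],[0,0.004,0.01]],[[0.002,0,0.057],[0,0.004,0.01]]]'; python3 -m jog '[[[0,0,0],[0,0,0]],[[0,0,0],[0,0,0]]]'
```

```text
t: 15.4
tool_pos: [0.4481, 0.1348, -0.009]
tool_rot: [-0.068, -3.134, -0.0]
contact_force: [-0.9, 0.4, 0.2]
opening: 0.0855
grip_force: 0.0
t: 15.6
tool_pos: [0.4489, 0.1349, -0.008]
tool_rot: [-0.068, -3.136, -0.001]
contact_force: [0.5, -0.6, -0.1]
opening: 0.0853
grip_force: 0.0
```

```bash
python3 -m jog '[[[0,0,0.001],[0,0,0]],[[0,0,0.001],[0,0,0]],[[0,0,0.001],[0,0,0]],[[0,0,0.001],[0,0,0]]]' 0.6 30
```

```text
t: 16.0
tool_pos: [0.4508, 0.1352, -0.0069]
tool_rot: [-0.068, -3.139, -0.001]
contact_force: [-3.5, 0.7, 13.0]
opening: 0.0671
grip_force: 41.5
```

```bash
python3 -m jog '[[[0,0,-0.03],[0,0,0]],[[0,0,-0.08],[0,0,0]],[[0,0,-0.13],[0,0,0]],[[0,0,-0.18],[0,0,0]],[[0,0,-0.23],[0,0,0]]]';python3 -m jog '[[[0,0,-0.05],[0,0,0]],[[0,0,-0.1],[0,0,0]],[[0,0,-0.12],[0,0,0]],[[0,0,-0.12],[0,0,0]],[[0,0,-0.12],[0,0,0]]]'; python3 - <<'E'
from plan import *
im,K,T=cam('wrist');o=ctrl.get_obs();Rt=R.from_rotvec(o['tool_rot']);h=cv2.cvtColor(im,cv2.COLOR_BGR2HSV)
m=cv2.inRange(h,(5,70,60),(16,200,255))
for c in cv2.findContours(m,cv2.RETR_EXTERNAL,cv2.CHAIN_APPROX_NONE)[0]:
    if cv2.contourArea(c)>4000: print(cv2.boundingRect(c))
plan(MARK+.007*TX+(.0055+.08-.0118)*TZ,-TZ,TY); print(o['q'][5])
E
```

```text
t: 16.5
tool_pos: [0.4489, 0.1346, 0.2221]
tool_rot: [-0.068, -3.135, -0.0]
contact_force: [1.2, 0.1, -0.5]
opening: 0.0669
grip_force: 34.9
t: 17.0
tool_pos: [0.45, 0.1346, 0.3391]
tool_rot: [-0.068, -3.134, -0.0]
contact_force: [-0.1, -0.7, -1.5]
opening: 0.0672
grip_force: 34.9
(243, 179, 163, 207)
shift [-0.1757, 0.0991, 0.0766] turn [0.304, -0.428, 1.246] rows 9.0
-1.3959846395204483
```

```bash
python3 -m jog '[[[-0.03,0.01,0],[0.034,-0.047,0.138]],[[-0.06,0.02,0.0],[0.068,-0.095,0.277]],[[-0.09,0.03,0],[0.1,-0.143,0.415]],[[-0.12,0.04,0.01],[0.135,-0.19,0.554]],[[-0.14,0.05,0.02],[0.17,-0.238,0.692]]]';python3 -m jog '[[[0,0,0],[0,0,0]],[[0,0,0],[0,0,0]]]'; python3 -c "
from plan import *
plan(MARK+.0125*TX+(.0165+.08-.012)*TZ,-TZ,TY)"
```

```text
t: 17.55
tool_pos: [0.5926, 0.1785, 0.3154]
tool_rot: [1.056, 2.71, -0.259]
contact_force: [-0.6, 0.4, -1.0]
opening: 0.067
grip_force: 34.9
t: 17.75
tool_pos: [0.5909, 0.1786, 0.3153]
tool_rot: [1.046, 2.718, -0.259]
contact_force: [-0.1, -1.0, -0.9]
opening: 0.0672
grip_force: 34.9
shift [0.0147, 0.064, 0.0359] turn [0.132, -0.191, 0.559] rows 4.0
```

```bash
python3 -m jog '[[[0.004,0.016,0],[0.033,-0.048,0.14]],[[0.008,0.032,0.0],[0.066,-0.096,0.28]],[[0.011,0.05,0.01],[0.1,-0.143,0.42]],[[0.0147,0.064,0.02],[0.132,-0.191,0.559]],[[0.0147,0.064,0.036],[0.132,-0.191,0.559]]]';python3 -m jog '[[[0,0,0],[0,0,0]],[[0,0,0],[0,0,0]]]'; python3 -c "
from plan import *
plan(MARK+.0125*TX+(.0165+.005-.012)*TZ,-TZ,TY)"
```

```text
t: 18.25
tool_pos: [0.6301, 0.2275, 0.2742]
tool_rot: [1.665, 2.154, -0.408]
contact_force: [-0.4, 0.4, -0.4]
opening: 0.067
grip_force: 34.9
t: 18.45
tool_pos: [0.6296, 0.2249, 0.2755]
tool_rot: [1.666, 2.153, -0.409]
contact_force: [0.3, -0.7, -0.1]
opening: 0.0672
grip_force: 34.9
shift [0.0032, -0.0011, 0.0778] turn [0.004, 0.0, -0.004] rows 1.6
```

```bash
python3 -m jog '[[[0.003,-0.001,0.04],[0.004,0,-0.004]],[[0.003,-0.001,0.065],[0.004,0,-0.004]],[[0.003,-0.001,0.073],[0.004,0,-0.004]],[[0.003,-0.001,0.078],[0.004,0,-0.004]],[[0.003,-0.001,0.078],[0.004,0,-0.004]]]'; python3 -m jog '[[[0,0,0],[0,0,0]],[[0,0,0.0015],[0,0,0]],[[0,0,0.0025],[0,0,0]],[[0,0,0.0025],[0,0,0]],[[0,0,0.0025],[0,0,0]]]'; python3 -c "
from plan import *
plan(MARK+.0125*TX+(.0165+.002-.012)*TZ,-TZ,TY)"
```

```text
t: 18.95
tool_pos: [0.6386, 0.1929, 0.2066]
tool_rot: [1.665, 2.155, -0.412]
contact_force: [0.0, -0.9, -0.8]
opening: 0.0668
grip_force: 34.9
t: 19.45
tool_pos: [0.6385, 0.1921, 0.2029]
tool_rot: [1.664, 2.156, -0.414]
contact_force: [-0.4, -0.6, -0.7]
opening: 0.067
grip_force: 34.9
shift [-0.0009, -0.001, 0.0008] turn [0.001, 0.0, -0.001] rows 0.0
```

```bash
python3 -m jog '[[[0,0,0],[0,0,0]],[[0,0,0],[0,0,0]]]' 0.94; python3 -m jog '[[[0,0,-0.01],[0,0,0]],[[0,0,-0.04],[0,0,0]],[[0,0,-0.08],[0,0,0]],[[0,0,-0.12],[0,0,0]],[[0,0,-0.14],[0,0,0]]]'; python3 look.py .022;  python3 -m jog '[[[0,0,0],[0,0,0]],[[0,0,0],[0,0,0]],[[0,0,0],[0,0,0]],[[0,0,0],[0,0,0]],[[0,0,0],[0,0,0]]]';  python3 -m jog '[[[0,0,0],[0,0,0]],[[0,0,0],[0,0,0]],[[0,0,0],[0,0,0]],[[0,0,0],[0,0,0]],[[0,0,0],[0,0,0]]]'; python3 -m jog '[[[0,0,0],[0,0,0]],[[0,0,0],[0,0,0]],[[0,0,0],[0,0,0]],[[0,0,0],[0,0,0]],[[0,0,0],[0,0,0]]]';python3 look.py .022; python3 packs.py
```

```text
t: 19.65
tool_pos: [0.6386, 0.192, 0.2031]
tool_rot: [1.664, 2.156, -0.414]
contact_force: [-0.9, 0.2, -0.3]
opening: 0.0803
grip_force: 0.0
t: 20.15
tool_pos: [0.6221, 0.2575, 0.3322]
tool_rot: [1.664, 2.154, -0.405]
contact_force: [0.8, -0.4, 0.7]
opening: 0.0802
grip_force: 0.0
scene px [260. 175.] xy mm [ -3.5 -13.4] size [77.9 88.7] 89.6
side px [282. 208.] xy mm [-2.4 -0.8] size [58.2 88.8] 88.8
side px [231. 176.] xy mm [ 96.9 120.6] size [71.3 22.6] 1.4
20.25
t: 20.75
tool_pos: [0.6216, 0.2551, 0.3256]
tool_rot: [1.665, 2.156, -0.416]
contact_force: [-0.5, -0.6, 0.0]
opening: 0.0804
grip_force: 0.0
t: 21.25
tool_pos: [0.6217, 0.2555, 0.3265]
tool_rot: [1.665, 2.156, -0.414]
contact_force: [-0.1, 0.4, 0.3]
opening: 0.08
grip_force: 0.0
t: 21.75
tool_pos: [0.6216, 0.2555, 0.3265]
tool_rot: [1.665, 2.156, -0.414]
contact_force: [-0.0, 0.2, -0.2]
opening: 0.0803
grip_force: 0.0
scene px [260. 175.] xy mm [ -3.8 -13.3] size [89.2 78.2] 0.9
side px [282. 208.] xy mm [-2.4 -1. ] size [58.1 88.5] 89.2
side px [231. 176.] xy mm [ 96.9 120.4] size [71.3 22.6] 1.7
21.85
scene
[[441.5 356.7  56.9  84.4 169.  260.  299.2]]
side
[[443.8 358.2  64.3  82.9 166.7 352.6 313.8]]
```

Two packs lie neatly stacked and the tray is still, so the third is needed.

```bash
python3 -c "
from plan import *
_,K,T=cam('side'); print(onz(K,T,[(305,352),(316,345),(300,324)],0.0))
down((.446,.355,.25),167)"
```

```text
[[0.5469294  0.46833204 0.        ]
 [0.52363686 0.44744034 0.        ]
 [0.56870201 0.39337643 0.        ]]
shift [0.1601, -0.1448, 0.0012] turn [-0.265, 0.44, -1.065] rows 7.9
```

```bash
python3 -m jog '[[[0.02,-0.02,-0.01],[-0.033,0.055,-0.133]],[[0.045,-0.04,-0.01],[-0.066,0.11,-0.266]],[[0.065,-0.06,-0.01],[-0.1,0.165,-0.4]],[[0.09,-0.08,-0.01],[-0.133,0.22,-0.533]],[[0.11,-0.1,0],[-0.166,0.275,-0.666]]]' 1;python3 -m jog '[[[0,0,0],[0,0,0]],[[0,0,0],[0,0,0]]]'; python3 -c "
from plan import *
down((.446,.355,.2),167)"
```

```text
t: 22.5
tool_pos: [0.4996, 0.3255, 0.2759]
tool_rot: [0.912, 2.842, -0.167]
contact_force: [0.5, -0.0, 0.3]
opening: 0.0853
grip_force: 0.0
t: 22.7
tool_pos: [0.5007, 0.3238, 0.2749]
tool_rot: [0.924, 2.836, -0.175]
contact_force: [0.7, 0.1, 0.3]
opening: 0.0856
grip_force: 0.0
shift [0.0751, -0.0025, 0.0626] turn [-0.099, 0.167, -0.402] rows 3.0
```

```bash
python3 -m jog '[[[0.025,0,0.02],[-0.033,0.055,-0.13]],[[0.05,-0.001,0.04],[-0.066,0.11,-0.265]],[[0.075,-0.0025,0.0626],[-0.099,0.167,-0.402]],[[0.075,-0.0025,0.0626],[-0.099,0.167,-0.402]],[[0.075,-0.0025,0.0626],[-0.099,0.167,-0.402]]]';python3 -m jog '[[[0,0,0],[0,0,0]],[[0,0,0],[0,0,0]]]'; python3 -c "
from plan import *
from packs import packs
print(packs('wrist'))
down((.446,.355,.05),167)"
```

```text
t: 23.2
tool_pos: [0.4472, 0.3551, 0.2008]
tool_rot: [0.358, 3.121, -0.001]
contact_force: [0.1, -0.1, 0.8]
opening: 0.0857
grip_force: 0.0
t: 23.4
tool_pos: [0.4473, 0.3558, 0.2022]
tool_rot: [0.354, 3.12, 0.003]
contact_force: [0.3, -0.0, -0.1]
opening: 0.086
grip_force: 0.0
[[443.3 356.   58.   87.7 168.5 312.  166.9]]
shift [0.001, -0.0012, 0.1519] turn [0.002, 0.001, 0.001] rows 3.0
```

```bash
python3 -m jog '[[[0.005,0,0.05],[0,0,0]],[[0.005,0,0.1],[0,0,-0.015]],[[0.005,0,0.14],[0,0,-0.015]],[[0.005,0,0.152],[0,0,-0.015]],[[0.005,0,0.152],[0,0,-0.015]]]';python3 -m jog '[[[0,0,0],[0,0,0]],[[0,0,0],[0,0,0]]]'; python3 - <<'E'
from plan import *
down((.442,.3565,-.006),168)
im,K,T=cam('wrist');h=cv2.cvtColor(im,cv2.COLOR_BGR2HSV)
m=cv2.inRange(h,(5,70,60),(16,200,255))
for c in cv2.findContours(m,cv2.RETR_EXTERNAL,cv2.CHAIN_APPROX_NONE)[0]:
    if cv2.contourArea(c)>2000: print(cv2.boundingRect(c), np.round(cv2.minAreaRect(c)[2],1))
E
```

```text
t: 23.95
tool_pos: [0.4398, 0.3559, 0.0466]
tool_rot: [-0.328, -3.12, 0.003]
contact_force: [0.2, 0.6, 1.0]
opening: 0.0853
grip_force: 0.0
t: 24.15
tool_pos: [0.4428, 0.3579, 0.0513]
tool_rot: [0.328, 3.122, 0.006]
contact_force: [-0.2, 0.3, -0.5]
opening: 0.0858
grip_force: 0.0
shift [0.0006, -0.0018, 0.0573] turn [0.004, 0.002, 0.0] rows 1.1
(261, 159, 102, 139) -0.0
```

```bash
python3 -m jog '[[[0,0,0.02],[0.004,0.002,0]],[[0,-0.001,0.04],[0.004,0.002,0]],[[0,-0.001,0.05],[0.004,0.002,0]],[[0,-0.001,0.056],[0.004,0.002,0]],[[0,-0.001,0.056],[0.004,0.002,0]]]'; python3 -m jog '[[[0,0,0],[0,0,0]],[[0,0,0],[0,0,0]],[[0,0,0],[0,0,0]]]'; python3 -m jog '[[[0,0,0],[0,0,0]],[[0,0,0],[0,0,0]],[[0,0,0],[0,0,0]],[[0,0,0],[0,0,0]]]' 0.6 30
```

```text
t: 24.7
tool_pos: [0.4403, 0.3556, -0.008]
tool_rot: [-0.328, -3.12, 0.005]
contact_force: [-0.3, -0.7, 0.6]
opening: 0.0852
grip_force: 0.0
t: 25.0
tool_pos: [0.4409, 0.3559, -0.0072]
tool_rot: [-0.328, -3.122, 0.004]
contact_force: [-0.5, 0.1, 0.6]
opening: 0.0856
grip_force: 0.0
t: 25.4
tool_pos: [0.4413, 0.3563, -0.0068]
tool_rot: [-0.328, -3.122, 0.002]
contact_force: [-0.4, 0.7, 6.2]
opening: 0.0672
grip_force: 37.4
```

```bash
python3 -m jog '[[[0,0,-0.03],[0,0,0]],[[0,0,-0.08],[0,0,0]],[[0,0,-0.13],[0,0,0]],[[0,0,-0.18],[0,0,0]],[[0,0,-0.23],[0,0,0]]]';python3 -m jog '[[[0,0,-0.05],[0,0,0]],[[0,0,-0.1],[0,0,0]],[[0,0,-0.12],[0,0,0]],[[0,0,-0.12],[0,0,0]],[[0,0,-0.12],[0,0,0]]]'; python3 - <<'E'
from plan import *
im,K,T=cam('wrist');o=ctrl.get_obs();h=cv2.cvtColor(im,cv2.COLOR_BGR2HSV)
m=cv2.inRange(h,(5,70,60),(16,200,255))
for c in cv2.findContours(m,cv2.RETR_EXTERNAL,cv2.CHAIN_APPROX_NONE)[0]:
    if cv2.contourArea(c)>4000: print(cv2.boundingRect(c))
plan(MARK+.010*TX+(.0275+.08-.012)*TZ,-TZ,TY); print(o['q'][5])
E
for n in 3; do python3 - <<'E'
import cv2
im=cv2.imread('pics/w3.png');h=cv2.cvtColor(im,cv2.COLOR_BGR2HSV)
m=cv2.inRange(h,(5,70,60),(16,200,255))
for c in cv2.findContours(m,0,1)[0]:
    if cv2.contourArea(c)>4000: print('w3',cv2.boundingRect(c))
E
done
```

```text
t: 25.9
tool_pos: [0.4405, 0.3557, 0.2231]
tool_rot: [-0.327, -3.119, 0.007]
contact_force: [0.6, -0.3, -1.0]
opening: 0.0672
grip_force: 34.6
t: 26.4
tool_pos: [0.4414, 0.3563, 0.3403]
tool_rot: [-0.327, -3.119, 0.007]
contact_force: [0.4, -0.3, -1.5]
opening: 0.0672
grip_force: 34.6
(243, 188, 148, 187)
shift [-0.2074, -0.0811, 0.0579] turn [0.26, -0.44, 1.085] rows 8.0
-0.8136718738727207
w3 (244, 171, 143, 194)
```

```bash
python3 -m jog '[[[-0.02,-0.01,0],[0.0325,-0.055,0.136]],[[-0.05,-0.02,0],[0.065,-0.11,0.271]],[[-0.08,-0.03,0],[0.0975,-0.165,0.407]],[[-0.11,-0.04,0],[0.13,-0.22,0.542]],[[-0.14,-0.05,0.01],[0.1625,-0.275,0.678]]]';python3 -m jog '[[[0,0,0],[0,0,0]],[[0,0,0],[0,0,0]]]'; python3 -c "
from plan import *
plan(MARK+.0085*TX+(.0275+.08-.012)*TZ,-TZ,TY)"
```

```text
t: 26.95
tool_pos: [0.5688, 0.2777, 0.3296]
tool_rot: [1.248, 2.594, -0.282]
contact_force: [-0.5, 1.0, -0.6]
opening: 0.067
grip_force: 34.6
t: 27.15
tool_pos: [0.5673, 0.2781, 0.3275]
tool_rot: [1.241, 2.604, -0.284]
contact_force: [0.1, 0.2, -1.0]
opening: 0.0674
grip_force: 34.6
shift [-0.0535, 0.0225, 0.0658] turn [0.096, -0.167, 0.409] rows 3.0
```

```bash
python3 -m jog '[[[-0.018,0.008,0],[0.032,-0.056,0.136]],[[-0.036,0.015,0.01],[0.064,-0.112,0.272]],[[-0.0535,0.0225,0.03],[0.096,-0.167,0.409]],[[-0.0535,0.0225,0.065],[0.096,-0.167,0.409]],[[-0.0535,0.0225,0.065],[0.096,-0.167,0.409]]]';python3 -m jog '[[[0,0,0],[0,0,0]],[[0,0,0],[0,0,0]]]'; python3 -c "
from plan import *
plan(MARK+.0085*TX+(.0275+.006-.012)*TZ,-TZ,TY)"
```

```text
t: 27.65
tool_pos: [0.6249, 0.2341, 0.2775]
tool_rot: [1.665, 2.159, -0.421]
contact_force: [-0.1, -0.5, -2.1]
opening: 0.067
grip_force: 34.5
t: 27.85
tool_pos: [0.6274, 0.236, 0.2869]
tool_rot: [1.665, 2.152, -0.403]
contact_force: [-0.5, -1.1, -0.5]
opening: 0.0668
grip_force: 34.5
shift [0.0025, -0.0022, 0.0812] turn [0.009, -0.001, -0.005] rows 1.6
```

```bash
python3 -m jog '[[[0.001,-0.002,0.03],[0.004,0,-0.004]],[[0.001,-0.002,0.055],[0.004,0,-0.004]],[[0.001,-0.002,0.067],[0.004,0,-0.004]],[[0.001,-0.002,0.073],[0.004,0,-0.004]],[[0.001,-0.002,0.073],[0.004,0,-0.004]]]'; python3 -m jog '[[[0,0,0],[0,0,0]],[[0,0,0],[0,0,0]],[[0,0,0],[0,0,0]]]'; python3 -c "
from plan import *
plan(MARK+.0085*TX+(.0275+.002-.012)*TZ,-TZ,TY)"
```

```text
t: 28.35
tool_pos: [0.6345, 0.2027, 0.2203]
tool_rot: [1.664, 2.156, -0.412]
contact_force: [-0.8, 0.3, -0.1]
opening: 0.0667
grip_force: 34.5
t: 28.65
tool_pos: [0.6348, 0.203, 0.2207]
tool_rot: [1.664, 2.156, -0.411]
contact_force: [-0.6, 1.0, -1.1]
opening: 0.0671
grip_force: 34.5
shift [0.0013, -0.0003, 0.0109] turn [0.003, -0.0, -0.001] rows 0.2
```

```bash
python3 -m jog '[[[0.001,0,0.005],[0.003,0,0]],[[0.001,0,0.008],[0.003,0,0]],[[0.001,0,0.0105],[0.003,0,0]],[[0.001,0,0.0105],[0.003,0,0]],[[0.001,0,0.0105],[0.003,0,0]]]'; python3 -m jog '[[[0,0,0],[0,0,0]],[[0,0,0],[0,0,0]]]' 0.94; python3 -m jog '[[[0,0,-0.01],[0,0,0]],[[0,0,-0.04],[0,0,0]],[[0,0,-0.08],[0,0,0]],[[0,0,-0.12],[0,0,0]],[[0,0,-0.14],[0,0,0]]]'; python3 look.py .033;  python3 -m jog '[[[0,0,0],[0,0,0]],[[0,0,0],[0,0,0]],[[0,0,0],[0,0,0]],[[0,0,0],[0,0,0]],[[0,0,0],[0,0,0]]]';  python3 -m jog '[[[0,0,0],[0,0,0]],[[0,0,0],[0,0,0]],[[0,0,0],[0,0,0]],[[0,0,0],[0,0,0]],[[0,0,0],[0,0,0]]]'; python3 -m jog '[[[0,0,0],[0,0,0]],[[0,0,0],[0,0,0]],[[0,0,0],[0,0,0]],[[0,0,0],[0,0,0]],[[0,0,0],[0,0,0]]]';python3 look.py .033; python3 -m jog '[[[0,0,0],[0,0,0]],[[0,0,0],[0,0,0]],[[0,0,0],[0,0,0]],[[0,0,0],[0,0,0]],[[0,0,0],[0,0,0]]]';python3 - <<'E'
from plan import *
a,_,_=cam('scene');b,_,_=cam('side')
a=cv2.resize(a[120:280,190:350],(400,400),interpolation=2);b=cv2.resize(b[140:300,200:360],(400,400),interpolation=2)
cv2.imwrite('pics/m3.png',np.hstack([a,b]))
E
```

```text
t: 29.15
tool_pos: [0.6354, 0.1985, 0.2096]
tool_rot: [1.666, 2.157, -0.417]
contact_force: [1.0, -0.4, -0.5]
opening: 0.0672
grip_force: 34.6
t: 29.35
tool_pos: [0.6357, 0.1987, 0.2103]
tool_rot: [1.665, 2.157, -0.416]
contact_force: [-1.0, 0.2, -0.3]
opening: 0.0801
grip_force: 0.0
t: 29.85
tool_pos: [0.6194, 0.2642, 0.3392]
tool_rot: [1.665, 2.155, -0.407]
contact_force: [-0.0, 0.5, 1.4]
opening: 0.0801
grip_force: 0.0
scene px [279. 190.] xy mm [-38.9 -94.1] size [36.6 77.6] 0.9
side px [280. 209.] xy mm [-8.5  3.7] size [33.1 51.4] 0.5
side px [231. 176.] xy mm [ 91.7 119.7] size [70.6 22.3] 1.7
29.95
t: 30.45
tool_pos: [0.6189, 0.2618, 0.3325]
tool_rot: [1.666, 2.157, -0.418]
contact_force: [-0.6, 0.2, -0.9]
opening: 0.0806
grip_force: 0.0
t: 30.95
tool_pos: [0.619, 0.2623, 0.3335]
tool_rot: [1.666, 2.157, -0.416]
contact_force: [0.6, -0.2, -0.1]
opening: 0.0807
grip_force: 0.0
t: 31.45
tool_pos: [0.619, 0.2623, 0.3334]
tool_rot: [1.666, 2.157, -0.417]
contact_force: [0.5, 0.6, -0.2]
opening: 0.0802
grip_force: 0.0
side px [231. 176.] xy mm [ 91.7 119.7] size [70.6 22.3] 1.7
31.55
t: 32.05
tool_pos: [0.6189, 0.2623, 0.3334]
tool_rot: [1.665, 2.157, -0.417]
contact_force: [0.2, 0.2, 0.2]
opening: 0.0807
grip_force: 0.0
```

View pics/m3.png

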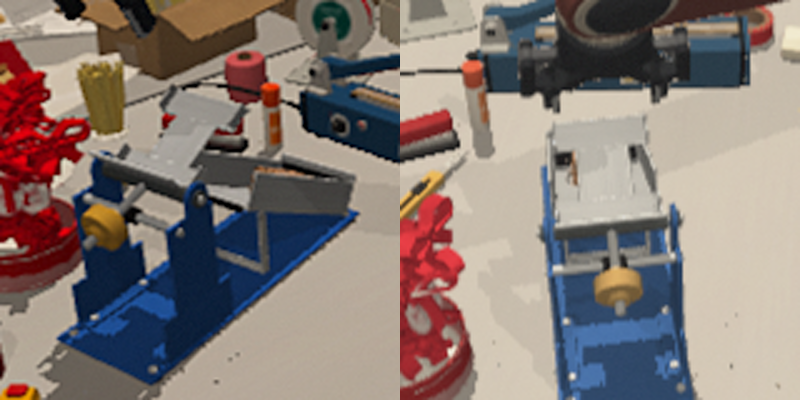

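The picture shows the tray empty and back at rest, with brown packs inside the chute (left crop (275,172)). A sliver of brown also shows through the tray's notch (right crop (573,165)). I'll check by ray-casting how far down the batch lies.

```bash
cat > chute.py <<'E'
from plan import *
CX=U*c-np.array([0,0,s]); CZ=U*s+np.array([0,0,c]); PAN=AX*[1,1,0]+.245*U+np.array([0,0,.025])
for n in('scene','side','wrist'):
    im,K,T=cam(n); m=cv2.inRange(cv2.cvtColor(im,cv2.COLOR_BGR2HSV),(4,60,50),(17,210,255))
    for q in cv2.findContours(m,cv2.RETR_EXTERNAL,cv2.CHAIN_APPROX_NONE)[0]:
        if cv2.contourArea(q)<6: continue
        for h in(.011,.033):
            o,d=ray(K,T,q[:,0,:]); P=o+d*(((PAN+h*CZ-o)@CZ)/(d@CZ))[:,None]-PAN
            x,y=P@CX*1000,P@TY*1000
            if abs(y.mean())<60 and -230<x.mean()<80: print(n,h,q[:,0].mean(0).round(),len(q),'x',x.min().round(),x.max().round(),'y',y.min().round(),y.max().round())
E
python3 chute.py
```

```text
scene 0.033 [301. 188.] 41 x -84.0 52.0 y -4.0 49.0
side 0.011 [269. 207.] 26 x -75.0 89.0 y 24.0 32.0
side 0.033 [269. 207.] 26 x -167.0 -13.0 y 26.0 32.0
```

```bash
python3 -m jog '[[[-0.04,0,0],[0,0,0]],[[-0.09,0,0],[0,0,0]],[[-0.13,0,0],[0,0,0]],[[-0.17,0,0],[0,0,0]],[[-0.2,0,0],[0,0,0]]]';python3 -m jog '[[[0,0,0],[0,0,0]],[[0,0,0],[0,0,0]],[[0,0,0],[0,0,0]]]'; python3 chute.py; python3 -c "
from plan import *
w,K,T=cam('wrist'); exec(open('chute.py').read().split('for n')[0]); print(proj(K,T,[PAN,PAN+.051*CX,PAN-.08*CX,MARK]).round())
cv2.imwrite('pics/w6.png',w)"
```

```text
t: 32.8
tool_pos: [0.664, 0.0893, 0.4292]
tool_rot: [1.667, 2.155, -0.415]
contact_force: [-0.5, 0.1, -0.5]
opening: 0.0804
grip_force: 0.0
t: 33.1
tool_pos: [0.6634, 0.0923, 0.426]
tool_rot: [1.665, 2.159, -0.418]
contact_force: [0.8, 0.4, 0.4]
opening: 0.0804
grip_force: 0.0
scene 0.033 [301. 188.] 41 x -86.0 52.0 y -4.0 49.0
side 0.011 [269. 207.] 26 x -75.0 89.0 y 24.0 32.0
side 0.033 [269. 207.] 26 x -167.0 -13.0 y 25.0 32.0
wrist 0.011 [316.  68.] 202 x -75.0 59.0 y -39.0 36.0
wrist 0.033 [316.  68.] 202 x -99.0 26.0 y -37.0 33.0
[[315.  67.]
 [315.  88.]
 [315.  25.]
 [316. -94.]]
```

The chute holds one connected brown batch, about 125 × 70 mm. Pack middles are at most about 55 mm uphill of pan_mark and roughly centred. The tray is back at rest and the arm is clear.

```bash
python3 -c "
from station import job; print(job.finish_job())"
```

```text
the job is handed in; nothing more can be done
None
```

Job handed in at about 33 s: it took all three packs to tip the tray, which slid them into the chute and swung back to rest; I found the batch's position from camera rays, but the hand-in gave no verdict.

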